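# Check a sawn blank on the gap gauge and sort it

### The arm

A 7-joint arm with a two-finger parallel gripper is mounted at the origin on a cart in front of the work surface, level with it; the furniture and walls round the work are solid. World frame = base frame: x ahead of the robot, y to its left, z up, the work surface at z = 0. Lengths are in mm, angles in rad, forces in N, time in s.
With the tool pointing down it reaches from about 400 to 850 mm from the base axis. Payload 4.4 kg.
Tool frame: the origin (TCP) lies at the very end of the fingers, on their centre line; the grasp point (between the pads) lies 19 mm behind it; z points along the fingers, y is the line along which they close (so a half turn about z gives the same grasp; the last joint's range is limited). The gripper opens to 94 mm and grips with 3 to 60 N. Pads are 16 mm wide; open, the fingers measure 119 mm over their backs; the gripper's body (75 mm by 177 mm) begins 78 mm behind the grasp point.
Start: joints at [-1.256, 0.628, 0.038, 1.517, -0.027, 0.996, -0.02], TCP at [241.558, 603.463, 205.478] pointing down, gripper open.
Joint ranges: [-3.06, 3.06], [-0.37, 2.12], [-1.25, 1.32], [0.18, 2.47], [-1.1, 4.24], [0.23, 1.98], [-2.94, 2.94]. Speed limits (rad/s): [2.57, 2.57, 3.14, 3.14, 3.14, 3.14, 3.14].

### API

Orientations are given as a unit quaternion [x, y, z, w].
In Python, from workcell import state, capture, hand_in, search_frame gives the robot as it stands.
- The arm moves only by the shell command python3 -m creep 'ROWS' [FORCE]. ROWS is JSON, a list of rows, each an object of numbers: "jaw": the gripper's target within -1 to 1 (fully open at 1, half-way at 0, shut at -1); "tx", "ty", "tz": the shift along the tool's x, y, z in units of 50 mm (1.0 is 50 mm); "roll": the turn about the tool's z in units of 0.12 rad (1.0 is 0.12 rad). A call has 1 to 10 rows; each row shifts and turns the commanded pose from where the row before left it, along the tool's axes as they then stand; what a row does not reach is not made up. A row lasts 1/8 s, in which the tool goes at most 62.5 mm and 10.7 degrees, less where a joint would pass 70% of its speed; a pose out of reach is approached as far as the arm can. A call with a number of a shift or a turn outside -1 to 1 is refused whole. A call with a gripper value outside its range is refused whole. The fingers move at their own pace and stop on an object; FORCE is the grip in N (left out, the last holds). Time passes only in rows, so rows that do not move let the fingers close. It gives the time, the measured TCP pose, the force, the opening and the grip force at its end, in the units of the state.
- state(): the state, without advancing time (a new reading comes with each control period).
- capture(name): name is "scene" or "top" or "wrist"; returns a dict with "image" (384x512x3 uint8, red, green, blue), "mtx" (3x3 intrinsics, pixels), "world_from_camera" (4x4, takes a point from camera to world coordinates); the wrist camera has in their place "tool_from_camera" (4x4, takes a point from camera to tool coordinates, whose origin is the TCP and whose axes are the flange's). Camera axes: x right, y up, looking along -z (the intrinsics and any distortion apply to the point x, -y, -z); pixel columns grow to the right and rows downward; lengths in mm; the calibration is good to about 2 mm. The wrist camera is an equidistant fisheye: a pixel r from the principal point sees the ray r / f radians off the axis. A picture is of the moment at which its call begins: read the wrist's pose just before it. There is no depth.
- hand_in(): hands the job in; it is judged then, once.
Trained networks look in the newest picture that a camera, given by its name, has taken for a name from the list of things; names that differ only in an ending like _2 or _b are one class to them, and where a whole thing is asked for, a point or a joint stands for the part that bears it (a point fixed in the world has none). Each returns a list of dicts, best first, with "p" (0 to 1); they miss things now and then, are a little off and sometimes report something else, mostly with a low value. They report only what shows in the picture. A call takes as long as a camera call.
- search_frame(camera, query): "extent" ([centre column, centre row, width, height] in pixels, round what is visible of it).
The state is a dict: "time_s": time; "qpos": joint angles; "dq": joint speeds; "tau": joint torques, N m; "eef_pos": TCP position; "eef_rot": TCP orientation; "force": force on the tool from outside, world axes, zero at the start; "wrist_torque": the same for the moment, N m; "width": finger opening in mm; "finger_force": force on a finger pad.
Only numpy, scipy, OpenCV 4.12 (cv2) and the standard library are available. Lean on these libraries where they do the work, as an engineer would, in place of code of your own. Each camera call takes 0.05 s, during which the arm holds its last target. There are 200 camera calls.

### The job

Check the sawn blank that lies in the lane of the gap gauge: slide it gently forward under the stepped bridge until it stops, without forcing it. If it stops at the first step (GO) it belongs in the yellow pan, if it passes that and stops at the second (NO-GO) in the green pan, and if it runs through both to the end stop in the red pan; draw it back out, lay it flat in its pan without dropping it, let go, and leave the two waiting blanks and everything else alone.

Things in the scene. Friction and masses are not known exactly. Their poses are not given: they have to be found in the camera images.
- gauge: dark steel base of the gap gauge, fixed, 200 x 104 mm. Origin at the cart top (z = 0) below the lane's centre line; x along the lane, away from the robot, y left. It spans x = -105 to +95 mm; its top, the lane floor, is 12 mm up. Lane 44 mm wide between rails 6 mm high, 8 mm wide. The blank starts with its middle at about x = -52 mm and needs about 1 N to slide
- gauge_head: stepped steel bridge over the lane, x = 30 to 70 mm in the gauge's frame, 76 mm wide, posts left and right, top 62 mm over the cart (screw heads 67 mm); first half GO (green on top), second half NO-GO (red on top), then the end stop. Origin: as the gauge's, 12 mm higher. At any stop 55 mm or more of a blank's rear lies free before it
- go_step (a point): lower edge of the GO step over the middle of the lane, at gauge x = 30 mm; opening 32 mm high above the lane floor. A blank too tall for it stops with its middle at gauge x = -20 mm
- nogo_step (a point): lower edge of the NO-GO step over the middle of the lane, at gauge x = 50 mm; opening 28 mm high above the lane floor. A blank that passes GO only stops with its middle at gauge x = 0
- end_stop (a point): foot of the end stop (22 mm high) at the far end of the lane, its face at gauge x = 75 mm. A blank that passes both steps stops with its middle at gauge x = +25 mm
- rack: plywood rack, fixed, 118 x 112 mm, left of the gauge, its floor 12 mm above the cart, in which the two other blanks wait; origin: centre of its underside. Left alone
- blank_a: one of three look-alike sawn aluminium blanks, 100 mm long (its x), 40 mm wide (its y), blue band at its -x end, 0.3 kg; one is 34, one 30, one 26 mm high, in an order not told. The one lying in the gauge's lane, blue end to the robot, is to be checked; the other two wait in the rack. Origin: centre of its underside, z up
- blank_b: one of three look-alike sawn aluminium blanks, 100 mm long (its x), 40 mm wide (its y), blue band at its -x end, 0.3 kg; one is 34, one 30, one 26 mm high, in an order not told. The one lying in the gauge's lane, blue end to the robot, is to be checked; the other two wait in the rack. Origin: centre of its underside, z up
- blank_c: one of three look-alike sawn aluminium blanks, 100 mm long (its x), 40 mm wide (its y), blue band at its -x end, 0.3 kg; one is 34, one 30, one 26 mm high, in an order not told. The one lying in the gauge's lane, blue end to the robot, is to be checked; the other two wait in the rack. Origin: centre of its underside, z up
- pan_green: green pan, open, fixed, 76 (its x) x 132 mm (its y), walls 12 mm high, 3 mm thick, floor 3 mm above the cart. Origin: centre of its underside. The three pans lie in a row on the right in any order; a blank goes in along the pan's y. For blanks that pass GO and stop at NO-GO (good)
- pan_yellow: yellow pan, open, fixed, 76 (its x) x 132 mm (its y), walls 12 mm high, 3 mm thick, floor 3 mm above the cart. Origin: centre of its underside. The three pans lie in a row on the right in any order; a blank goes in along the pan's y. For blanks that stop at GO (too tall, cut again)
- pan_red: red pan, open, fixed, 76 (its x) x 132 mm (its y), walls 12 mm high, 3 mm thick, floor 3 mm above the cart. Origin: centre of its underside. The three pans lie in a row on the right in any order; a blank goes in along the pan's y. For blanks that pass both steps (too low, scrap)
- oiler: oil bottle, white-grey with a red spout, 57 mm across, 151 mm tall, back left of the cart; a bystander
- mug: black mug, 76 mm across with a handle, 94 mm tall, front left; a bystander
- tbolt_standing: dark steel T-bolt standing upright, 66 mm tall, back right; a bystander
- tbolt_lying: dark steel T-bolt lying, 66 mm long, back left; a bystander
- tape_roll: blue roll of tape, 74 mm across, 19 mm high, back right; a bystander
- driver: screwdriver with a green handle lying along the near right edge, 155 mm long, 33 mm thick; a bystander
- marker: red marker pen, 134 mm long, 13 mm thick, near left edge; a bystander
- collet: steel collet, 25 mm across, 42 mm tall, far edge; a bystander

How it is judged (in metres and radians):
On the way:
1. the blank from the lane has been slid into the gauge until it stops at the step (or end stop) that its height allows: its middle within 4 mm of that stop, lying on the lane floor, nearly still (((x of blank_a in the frame of gauge between -0.024 and -0.016 m and y of blank_a in the frame of gauge between -0.008 and 0.008 m and z of blank_a in the frame of gauge between 0.008 and 0.016 m and linear speed of blank_a below 0.03 m/s) or (x of blank_b in the frame of gauge between -0.004 and 0.004 m and y of blank_b in the frame of gauge between -0.008 and 0.008 m and z of blank_b in the frame of gauge between 0.008 and 0.016 m and linear speed of blank_b below 0.03 m/s) or (x of blank_c in the frame of gauge between 0.021 and 0.029 m and y of blank_c in the frame of gauge between -0.008 and 0.008 m and z of blank_c in the frame of gauge between 0.008 and 0.016 m and linear speed of blank_c below 0.03 m/s))), for 0.2 s.
At the end, for the whole second after the job is handed in: The checked blank lies flat (within 0.06 rad) on the floor of the pan for its height (yellow: stopped at GO, green: stopped at NO-GO, red: passed both), its middle within 25 mm of the pan's middle each way, at rest; the two blanks in the rack are within 15 mm of where they were (((x of blank_a in the frame of pan_yellow between -0.025 and 0.025 m and y of blank_a in the frame of pan_yellow between -0.025 and 0.025 m and z of blank_a in the frame of pan_yellow between -0.002 and 0.006 m and angle between blank_a's own z axis and vertical below 0.06 rad and linear speed of blank_a below 0.02 m/s and distance of each of blank_b, blank_c from where it was at the start of the episode below 0.015 m) or (x of blank_b in the frame of pan_green between -0.025 and 0.025 m and y of blank_b in the frame of pan_green between -0.025 and 0.025 m and z of blank_b in the frame of pan_green between -0.002 and 0.006 m and angle between blank_b's own z axis and vertical below 0.06 rad and linear speed of blank_b below 0.02 m/s and distance of each of blank_a, blank_c from where it was at the start of the episode below 0.015 m) or (x of blank_c in the frame of pan_red between -0.025 and 0.025 m and y of blank_c in the frame of pan_red between -0.025 and 0.025 m and z of blank_c in the frame of pan_red between -0.002 and 0.006 m and angle between blank_c's own z axis and vertical below 0.06 rad and linear speed of blank_c below 0.02 m/s and distance of each of blank_a, blank_b from where it was at the start of the episode below 0.015 m))); the robot touches nothing.
It fails at once if a blank is forced against the gauge's bridge or end stop with more than 40 N (contact force between any of blank_a, blank_b, blank_c and gauge_head above 40 N).
It fails at once if a second blank is moved by more than 20 mm (distance of each of blank_a, blank_b from where it was at the start of the episode above 0.02 m or distance of each of blank_a, blank_c from where it was at the start of the episode above 0.02 m or distance of each of blank_b, blank_c from where it was at the start of the episode above 0.02 m).
It fails at once if a blank is dropped or flung: faster than 0.6 m/s with its underside less than 40 mm above the cart ((linear speed of blank_a above 0.6 m/s and height (world z) of blank_a below 0.04 m) or (linear speed of blank_b above 0.6 m/s and height (world z) of blank_b below 0.04 m) or (linear speed of blank_c above 0.6 m/s and height (world z) of blank_c below 0.04 m)).
It fails at once if a bystander is moved by more than 30 mm (distance of any of oiler, mug, tbolt_standing, tbolt_lying, tape_roll, driver, marker, collet from where it was at the start of the episode above 0.03 m).
It also fails if it takes over 54 s, if anything falls off the work surface, if the arm or the gripper's body presses on something with over 40 N, if the wrist force passes 120 N, or if a joint passes its speed limit or range.

## Working session

There is one attempt and no reset: what is moved stays moved. The work goes in short steps, Python scripts to look and compute and a shell command to move; the robot and the scene stay as the last step left them, time stands still between calls to the robot, and variables do not carry over. Pictures are saved under pics/ and viewed, at most 10 in all, crops included, and the job is handed in when it is done.

```bash
mkdir -p pics; python3 - <<'E'
from workcell import state, capture, search_frame
import cv2,numpy as np
s=state();print({k:np.round(v,3).tolist() for k,v in s.items()})
for n in ["top","scene"]:
    c=capture(n);cv2.imwrite(f"pics/{n}1.png",c["image"][:,:,::-1]);np.savez(f"{n}.npz",**c)
    print(n,np.round(c["mtx"],1).tolist(),np.round(c["world_from_camera"],3).tolist())
    for q in ["gauge","gauge_head","blank_a","pan_green","pan_yellow","pan_red","go_step","end_stop"]:
        print(q,[(np.round(d["extent"]).tolist(),round(d["p"],2)) for d in search_frame(n,q)[:4]])
E
```

```text
{'time_s': 0.0, 'qpos': [-1.256, 0.629, 0.038, 1.518, -0.027, 0.996, -0.02], 'dq': [-0.001, -0.001, 0.0, -0.001, 0.0, -0.002, -0.0], 'tau': [0.0, -54.974, 1.144, -18.663, -0.052, 0.024, 0.0], 'eef_pos': [241.301, 602.851, 204.579], 'eef_rot': [0.189, 0.982, -0.001, -0.0], 'force': [0.359, -0.021, 0.857], 'wrist_torque': [-0.014, -0.02, -0.053], 'finger_force': 0.0, 'width': 93.888}
top [[348.0, 0.0, 254.6], [0.0, 348.0, 186.5], [0.0, 0.0, 1.0]] [[-0.108, 0.971, -0.211, 367.757], [-0.994, -0.106, 0.021, -1.056], [-0.002, 0.212, 0.977, 890.538], [0.0, 0.0, 0.0, 1.0]]
gauge [([213.0, 266.0, 50.0, 12.0], 0.73), ([230.0, 188.0, 58.0, 84.0], 0.56)]
gauge_head [([224.0, 163.0, 34.0, 28.0], 0.82)]
blank_a [([188.0, 197.0, 24.0, 44.0], 0.89), ([167.0, 201.0, 28.0, 46.0], 0.81), ([235.0, 202.0, 29.0, 45.0], 0.7)]
pan_green [([322.0, 222.0, 57.0, 32.0], 0.76)]
pan_yellow [([324.0, 188.0, 57.0, 35.0], 0.96)]
pan_red [([314.0, 159.0, 57.0, 39.0], 0.55), ([180.0, 140.0, 21.0, 20.0], 0.31)]
go_step [([222.0, 164.0, 31.0, 26.0], 0.72)]
end_stop [([222.0, 163.0, 35.0, 26.0], 0.87)]
scene [[477.1, 0.0, 268.6], [0.0, 477.1, 193.9], [0.0, 0.0, 1.0]] [[0.686, 0.35, -0.637, -246.909], [-0.727, 0.305, -0.615, -775.322], [-0.021, 0.885, 0.464, 652.372], [0.0, 0.0, 0.0, 1.0]]
gauge [([258.0, 203.0, 72.0, 57.0], 0.79)]
gauge_head [([269.0, 191.0, 29.0, 28.0], 0.69), ([222.0, 198.0, 55.0, 20.0], 0.48)]
blank_a [([231.0, 193.0, 32.0, 25.0], 0.92), ([248.0, 206.0, 32.0, 28.0], 0.64), ([215.0, 185.0, 34.0, 26.0], 0.57), ([170.0, 196.0, 43.0, 42.0], 0.37)]
pan_green [([294.0, 258.0, 61.0, 39.0], 0.6)]
pan_yellow [([323.0, 246.0, 63.0, 36.0], 0.83), ([269.0, 190.0, 27.0, 26.0], 0.42)]
pan_red [([340.0, 231.0, 52.0, 31.0], 0.57)]
go_step [([267.0, 189.0, 28.0, 28.0], 0.61)]
end_stop [([269.0, 190.0, 28.0, 28.0], 0.97)]
```

```bash
python3 - <<'E'
import cv2
a=cv2.imread("pics/top1.png");cv2.imwrite("pics/top1c.png",cv2.resize(a[100:290,130:380],None,fx=3.15,fy=3.15,interpolation=cv2.INTER_CUBIC))
E
```

```text
(no output)
```

View pics/top1c.png

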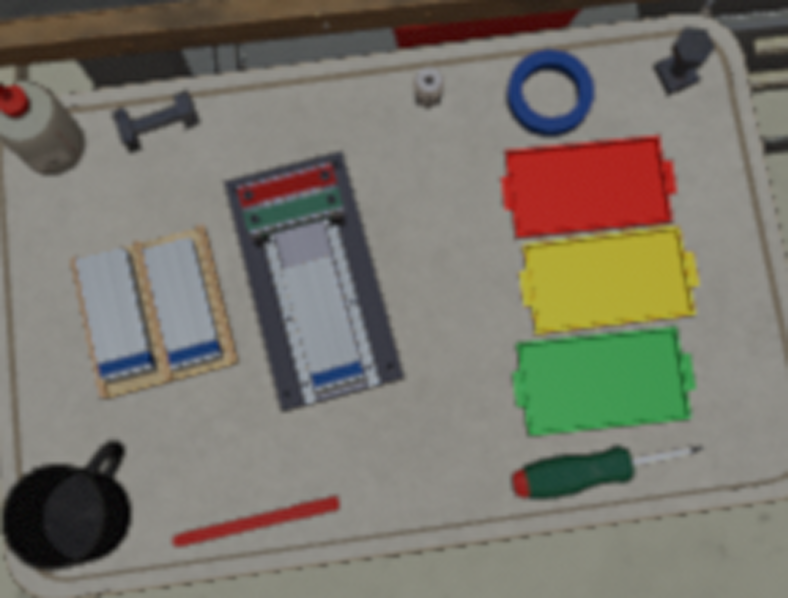

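View pics/scene1.png

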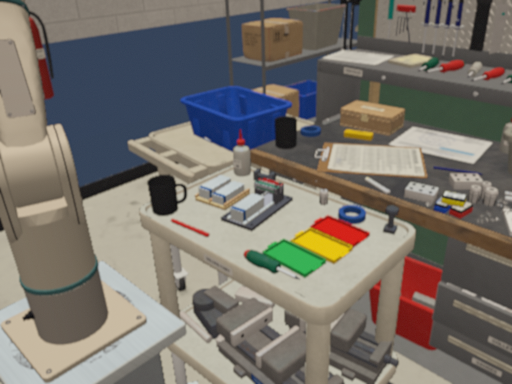

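```bash
cat > h.py <<'E'
import numpy as np,cv2
def ray(c,px,z):
    K,T=c["mtx"],c["world_from_camera"]
    px=np.atleast_2d(px).astype(float)
    d=np.c_[(px[:,0]-K[0,2])/K[0,0],-(px[:,1]-K[1,2])/K[1,1],-np.ones(len(px))]@T[:3,:3].T
    o=T[:3,3];return o+d*((z-o[2])/d[:,2])[:,None]
E
python3 - <<'E'
from h import *
c=np.load("top.npz")
g=np.array([(280,410),(402,378),(342,152),(228,182)])/3.15+[130,100]-.3
P=ray(c,g,12);print("gauge corners",P.round(1).tolist())
near=(P[0]+P[1])/2;far=(P[2]+P[3])/2;ax=(far-near)[:2];print(np.linalg.norm(ax),np.linalg.norm(P[0]-P[1]));y=np.degrees(np.arctan2(ax[1],ax[0]))
print("yaw",y,"origin",near+(far-near)*105/200)
hsv=cv2.cvtColor(c["image"],cv2.COLOR_RGB2HSV)
for n,h0,h1,box in [("red",-8,8,(285,135,360,180)),("yel",22,34,(285,165,360,215)),("grn",50,75,(285,195,360,240))]:
    h=((hsv[...,0].astype(int)+90)%180)-90
    m=((h>=h0)&(h<=h1)&(hsv[...,1]>120)).astype(np.uint8);k=np.zeros_like(m);x0,y0,x1,y1=box;k[y0:y1,x0:x1]=1;m*=k
    m=cv2.morphologyEx(m,cv2.MORPH_OPEN,np.ones((17,17)))
    ys,xs=np.nonzero(m);P=ray(c,np.c_[xs,ys],8)[:,:2]
    r=cv2.minAreaRect(P.astype(np.float32));print(n,P.mean(0).round(1),r)
# blank
b=np.array([(313,388),(364,375),(330,218),(275,232)])/3.15+[130,100]-.3
P=ray(c,b,42);print("blank",P.round(1).tolist(),P.mean(0))
E
```

```text
gauge corners [[456.5, 82.2, 12.0], [471.4, -17.4, 12.0], [666.1, 11.8, 12.0], [650.3, 109.1, 12.0]]
196.29742270009527 100.78422734557823
yaw 8.208033195809444 origin [565.91442056  47.12098458  12.        ]
red [ 615.2 -189.2] ((615.0068359375, -189.50167846679688), (133.49203491210938, 76.95437622070312), 83.76277923583984)
yel [ 534.9 -194.8] ((535.1480712890625, -194.8107147216797), (76.40497589111328, 137.92587280273438), 0.5390464067459106)
grn [ 452.2 -178. ] ((452.5779113769531, -178.41912841796875), (133.5829620361328, 73.8215560913086), 83.78385925292969)
blank [[467.6, 52.5, 42.0], [473.3, 12.2, 42.0], [601.8, 26.4, 42.0], [595.0, 71.1, 42.0]] [534.44078542  40.55772802  42.        ]
```

```bash
python3 -m creep '[{"jaw":1,"roll":-1},{"jaw":1,"roll":-1},{"jaw":1,"roll":-1},{"jaw":1,"roll":-1},{"jaw":1,"roll":-0.37},{"jaw":1,"tx":-0.3,"ty":-1},{"jaw":1,"tx":-0.3,"ty":-1},{"jaw":1,"tx":-0.3,"ty":-1},{"jaw":1,"tx":-0.3,"ty":-1},{"jaw":1,"tx":-0.3,"ty":-1}]'
```

```text
invalid input
```

```bash
python3 -m creep '[{"jaw":1,"tx":-0.3,"ty":-1},{"jaw":1,"tx":-0.3,"ty":-1},{"jaw":1,"tx":-0.3,"ty":-1},{"jaw":1,"tx":-0.3,"ty":-1},{"jaw":1,"tx":-0.3,"ty":-1},{"jaw":1,"tx":-0.3,"ty":-1},{"jaw":1,"tx":-0.2,"ty":-0.9},{"jaw":1},{"jaw":1}]'
python3 - <<'E'
from workcell import state, capture, search_frame
import cv2,numpy as np
s=state();print({k:np.round(v,3).tolist() for k,v in s.items()})
c=capture("wrist");cv2.imwrite("pics/w1.png",c["image"][:,:,::-1]);np.savez("w1.npz",pos=s["eef_pos"],rot=s["eef_rot"],**c)
print(c["mtx"].round(1).tolist(),c["tool_from_camera"].round(3).tolist(),c.keys())
E
```

```text
{'time_s': 0.9, 'qpos': [-1.256, 0.628, 0.038, 1.517, -0.027, 0.996, -0.02], 'dq': [0.001, 0.001, -0.001, 0.0, -0.001, 0.0, -0.001], 'tau': [-0.0, -54.957, 1.142, -18.694, -0.053, 0.016, 0.0], 'eef_pos': [241.537, 603.471, 205.489], 'eef_rot': [0.189, 0.982, 0.0, -0.0], 'force': [0.082, -0.376, -0.741], 'wrist_torque': [-0.038, 0.034, -0.005], 'finger_force': 0.0, 'width': 94.248}
[[297.3, 0.0, 257.2], [0.0, 297.3, 194.1], [0.0, 0.0, 1.0]] [[-0.001, 0.964, 0.267, 78.428], [1.0, 0.001, 0.001, -0.362], [0.001, 0.267, -0.964, -179.213], [0.0, 0.0, 0.0, 1.0]] dict_keys(['image', 'mtx', 'tool_from_camera'])invalid input
```

View pics/w1.png

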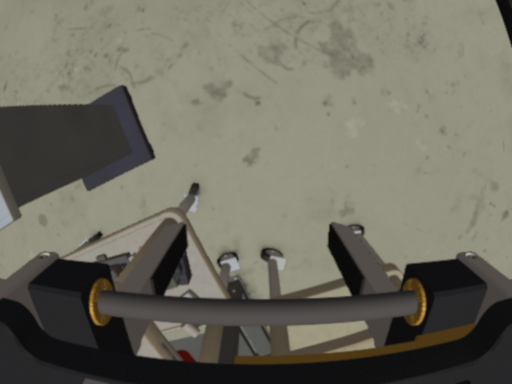

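```bash
python3 -m creep '[{"jaw":1,"tx":0,"ty":0,"tz":0,"roll":-1},{"jaw":1,"tx":0,"ty":0,"tz":0,"roll":-1},{"jaw":1,"tx":0,"ty":0,"tz":0,"roll":-1},{"jaw":1,"tx":0,"ty":0,"tz":0,"roll":-1},{"jaw":1,"tx":0,"ty":0,"tz":0,"roll":-0.37},{"jaw":1,"tx":-0.3,"ty":-1,"tz":0,"roll":0},{"jaw":1,"tx":-0.3,"ty":-1,"tz":0,"roll":0},{"jaw":1,"tx":-0.3,"ty":-1,"tz":0,"roll":0},{"jaw":1,"tx":-0.3,"ty":-1,"tz":0,"roll":0}]'
```

```text
time_s: 2.08
eef_pos: [330.4, 412.6, 205.7]
eef_rot: [-0.071, 0.997, 0.0, 0.0]
force: [0.6, 0.5, -0.2]
width: 94.0
finger_force: 0.0
```

```bash
python3 -m creep '[{"jaw":1,"tx":-0.3,"ty":-1,"tz":0,"roll":0},{"jaw":1,"tx":-0.3,"ty":-1,"tz":0,"roll":0},{"jaw":1,"tx":-0.3,"ty":-1,"tz":0,"roll":0},{"jaw":1,"tx":-0.3,"ty":-1,"tz":0,"roll":0},{"jaw":1,"tx":-0.3,"ty":-1,"tz":0,"roll":0},{"jaw":1,"tx":-0.3,"ty":-1,"tz":0,"roll":0},{"jaw":1,"tx":-0.3,"ty":-1,"tz":0,"roll":0},{"jaw":1,"tx":-0.2,"ty":-0.8,"tz":0,"roll":0},{"jaw":1,"tx":0,"ty":0,"tz":0,"roll":0}]'
python3 - <<'E'
from workcell import state, capture, search_frame
import cv2,numpy as np
s=state();print({k:np.round(v,3).tolist() for k,v in s.items() if k!="tau"})
c=capture("wrist");cv2.imwrite("pics/w2.png",c["image"][:,:,::-1]);np.savez("w2.npz",pos=s["eef_pos"],rot=s["eef_rot"],**c)
E
```

```text
time_s: 3.2
eef_pos: [500.3, 40.8, 205.5]
eef_rot: [-0.068, 0.998, -0.001, 0.0]
force: [-0.5, 0.1, 0.6]
width: 94.3
finger_force: 0.0
{'time_s': 3.2, 'qpos': [-0.098, 0.418, -0.056, 1.923, 0.034, 0.802, 1.533], 'dq': [-0.052, -0.009, -0.06, 0.025, -0.025, 0.003, -0.025], 'eef_pos': [500.318, 40.772, 205.521], 'eef_rot': [-0.068, 0.998, -0.001, 0.0], 'force': [-0.455, 0.068, 0.592], 'wrist_torque': [0.109, 0.05, 0.008], 'finger_force': 0.0, 'width': 94.314}
```

View pics/w2.png

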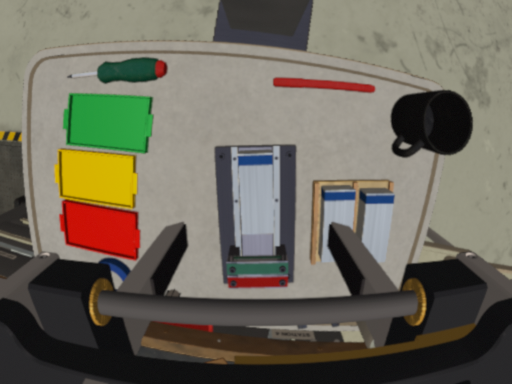

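```bash
cat >> h.py <<'E'
from scipy.spatial.transform import Rotation as R
def wray(c,px,z):
    K,T=c["mtx"],c["tool_from_camera"]
    px=np.atleast_2d(px).astype(float)
    n=cv2.fisheye.undistortPoints(px[:,None],K,np.zeros(4))[:,0]
    d=np.c_[n[:,0],-n[:,1],-np.ones(len(n))]
    Q=R.from_quat(c["rot"]).as_matrix()
    d=d@T[:3,:3].T@Q.T; o=Q@T[:3,3]+c["pos"]
    return o+d*((z-o[2])/d[:,2])[:,None]
E
python3 - <<'E'
from h import *
c=np.load("w2.npz")
im=cv2.cvtColor(c["image"],cv2.COLOR_RGB2BGR)
cv2.imwrite("pics/w2c.png",cv2.resize(im[130:300,200:310],None,fx=3.5,fy=3.5,interpolation=cv2.INTER_CUBIC))
P=wray(c,[(216,146),(296,146),(292,288),(216,288)],12);print(P.round(1).tolist())
P=wray(c,[(237,156),(272,155),(275,234),(239,234)],42);print("blank",P.round(1).tolist())
hsv=cv2.cvtColor(c["image"],cv2.COLOR_RGB2HSV);h=((hsv[...,0].astype(int)+90)%180)-90
for n,h0,h1,box in [("red",-8,8,(50,190,150,270)),("yel",22,34,(45,140,150,215)),("grn",50,75,(50,85,160,160))]:
    m=((h>=h0)&(h<=h1)&(hsv[...,1]>120)).astype(np.uint8);k=np.zeros_like(m);x0,y0,x1,y1=box;k[y0:y1,x0:x1]=1;m*=k
    m=cv2.morphologyEx(m,cv2.MORPH_OPEN,np.ones((25,25)))
    ys,xs=np.nonzero(m);P=wray(c,np.c_[xs,ys],8)[:,:2]
    print(n,P.mean(0).round(1),cv2.minAreaRect(P.astype(np.float32)))
E
```

```text
[[469.4, -16.4, 12.0], [455.8, 83.7, 12.0], [661.4, 114.5, 12.0], [677.1, 2.3, 12.0]]
blank [[474.2, 13.1, 42.0], [467.6, 53.3, 42.0], [564.9, 71.6, 42.0], [571.0, 27.0, 42.0]]
red [ 612.9 -185.9] ((614.1139526367188, -191.5479736328125), (139.5280303955078, 80.21810913085938), 89.77074432373047)
yel [ 532.7 -190.2] ((533.7413940429688, -195.0110321044922), (77.68688201904297, 136.09561157226562), 1.0182406902313232)
grn [ 450.7 -173.7] ((451.2590637207031, -177.2015380859375), (137.84461975097656, 74.84065246582031), 89.45633697509766)
```

View pics/w2c.png

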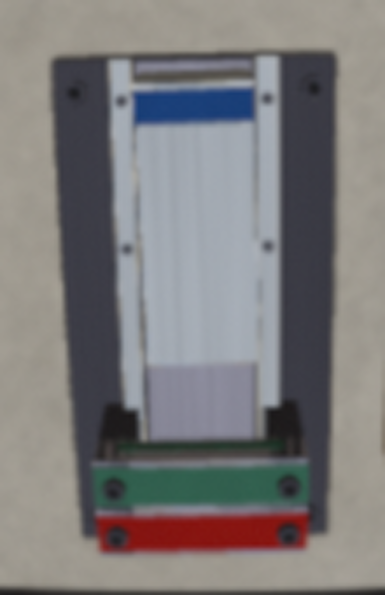

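```bash
python3 -m creep '[{"jaw":0.4,"tx":0,"ty":0,"tz":0.8,"roll":0},{"jaw":0.4,"tx":0,"ty":0,"tz":0.8,"roll":0},{"jaw":0.4,"tx":0,"ty":0,"tz":0.8,"roll":0},{"jaw":0.4,"tx":0,"ty":0,"tz":0.5,"roll":0},{"jaw":0.4,"tx":0,"ty":0,"tz":0,"roll":0}]' 10
python3 - <<'E'
from workcell import state, capture
from h import *
s=state();print(s["eef_pos"],s["eef_rot"],s["width"])
c=capture("wrist");cv2.imwrite("pics/w3.png",cv2.resize(c["image"][60:330,120:400,::-1],None,fx=2.2,fy=2.2,interpolation=cv2.INTER_CUBIC));np.savez("w3.npz",pos=s["eef_pos"],rot=s["eef_rot"],**c)
t=np.load("top.npz")
for n,p in dict(red=[(505,150),(660,137),(674,224),(517,237)],yel=[(525,240),(680,228),(695,318),(537,333)],grn=[(515,342),(677,327),(690,420),(528,436)]).items():
    P=ray(t,np.array(p)/3.15+[130,100]-.3,12);d=P[0]+P[3]-P[1]-P[2];print(n,P.mean(0).round(1),np.degrees(np.arctan2(d[1],d[0])),np.linalg.norm(d)/2)
E
```

```text
time_s: 3.88
eef_pos: [497.3, 46.3, 59.1]
eef_rot: [-0.073, 0.997, 0.0, -0.002]
force: [-0.6, -0.3, -0.0]
width: 65.8
finger_force: 0.0
[497.33035764  46.2675821   59.13263528] [-7.28395030e-02  9.97341567e-01  3.37696537e-04 -2.02260635e-03] 65.76143290833136
red [ 613.5 -190.1   12. ] 88.70322618475296 130.9805103521753
yel [ 533.5 -195.    12. ] 88.78131210718658 129.04430365566753
grn [ 451.7 -177.2   12. ] 89.2335521413451 131.08539782543156
```

View pics/w3.png

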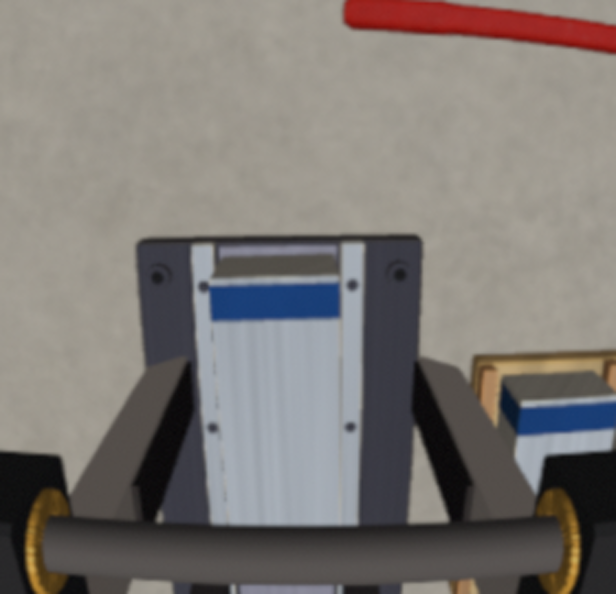

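```bash
python3 -m creep '[{"jaw":0.4,"tx":0,"ty":-0.16,"tz":0,"roll":0},{"jaw":0.4,"tx":0,"ty":0,"tz":0,"roll":0},{"jaw":0.4,"tx":0,"ty":0,"tz":0,"roll":0}]' 10
```

```text
time_s: 4.3
eef_pos: [500.8, 36.5, 61.2]
eef_rot: [-0.071, 0.997, 0.0, 0.001]
force: [0.1, -0.2, -0.4]
width: 65.8
finger_force: 0.0
```

```bash
python3 -m creep '[{"jaw":0.4,"tx":0,"ty":0.03,"tz":0.4,"roll":0},{"jaw":0.4,"tx":0,"ty":0,"tz":0.36,"roll":0},{"jaw":0.4,"tx":0,"ty":0,"tz":0,"roll":0},{"jaw":0.4,"tx":0,"ty":0,"tz":0,"roll":0}]' 10
```

```text
time_s: 4.8
eef_pos: [500.5, 38.2, 23.0]
eef_rot: [-0.072, 0.997, 0.0, 0.0]
force: [-0.0, -0.2, 0.7]
width: 66.0
finger_force: 0.0
```

```bash
python3 -m creep '[{"jaw":-1,"tx":0,"ty":0,"tz":0,"roll":0},{"jaw":-1,"tx":0,"ty":0,"tz":0,"roll":0},{"jaw":-1,"tx":0,"ty":0,"tz":0,"roll":0},{"jaw":-1,"tx":0,"ty":0,"tz":0,"roll":0},{"jaw":-1,"tx":0,"ty":0,"tz":0,"roll":0},{"jaw":-1,"tx":0,"ty":0,"tz":0,"roll":0}]' 10
```

```text
time_s: 5.55
eef_pos: [500.3, 38.2, 22.8]
eef_rot: [-0.072, 0.997, 0.0, 0.0]
force: [-0.6, 0.3, 5.6]
width: 40.3
finger_force: 9.9
```

```bash
python3 -m creep '[{"jaw":-1,"tx":-0.06,"ty":0,"tz":0,"roll":0},{"jaw":-1,"tx":-0.06,"ty":0,"tz":0,"roll":0},{"jaw":-1,"tx":-0.06,"ty":0,"tz":0,"roll":0},{"jaw":-1,"tx":-0.06,"ty":0,"tz":0,"roll":0},{"jaw":-1,"tx":-0.06,"ty":0,"tz":0,"roll":0},{"jaw":-1,"tx":-0.06,"ty":0,"tz":0,"roll":0},{"jaw":-1,"tx":-0.06,"ty":0,"tz":0,"roll":0},{"jaw":-1,"tx":-0.06,"ty":0,"tz":0,"roll":0}]'
```

```text
time_s: 6.55
eef_pos: [523.0, 41.4, 22.6]
eef_rot: [-0.072, 0.997, -0.0, -0.001]
force: [-1.8, -0.9, 6.1]
width: 40.4
finger_force: 10.0
```

```bash
python3 -m creep '[{"jaw":-1,"tx":-0.04,"ty":0,"tz":0,"roll":0},{"jaw":-1,"tx":-0.04,"ty":0,"tz":0,"roll":0},{"jaw":-1,"tx":-0.04,"ty":0,"tz":0,"roll":0}]'
```

```text
time_s: 6.92
eef_pos: [528.9, 42.2, 22.6]
eef_rot: [-0.072, 0.997, -0.0, -0.001]
force: [-2.6, -0.5, 6.5]
width: 40.2
finger_force: 10.0
```

```bash
python3 -m creep '[{"jaw":-1,"tx":-0.04,"ty":0,"tz":0,"roll":0},{"jaw":-1,"tx":-0.04,"ty":0,"tz":0,"roll":0}]'
```

```text
time_s: 7.18
eef_pos: [530.7, 42.5, 22.3]
eef_rot: [-0.072, 0.997, -0.0, -0.003]
force: [-6.5, -1.0, 7.5]
width: 40.1
finger_force: 10.0
```

```bash
python3 -m creep '[{"jaw":-1,"tx":-0.04,"ty":0,"tz":0,"roll":0},{"jaw":-1,"tx":0,"ty":0,"tz":0,"roll":0},{"jaw":-1,"tx":0,"ty":0,"tz":0,"roll":0}]'
python3 - <<'E'
from workcell import state, capture
from h import *
s=state();print(s["eef_pos"],s["force"])
c=capture("wrist");np.savez("w4.npz",pos=s["eef_pos"],rot=s["eef_rot"],**c)
t=capture("scene")
a=cv2.resize(c["image"][100:330,180:330,::-1],None,fx=2.5,fy=2.5,interpolation=cv2.INTER_CUBIC)
b=cv2.resize(t["image"][160:240,200:300,::-1],None,fx=4,fy=4,interpolation=cv2.INTER_CUBIC)
o=np.zeros((max(a.shape[0],b.shape[0]),a.shape[1]+b.shape[1],3),np.uint8);o[:a.shape[0],:a.shape[1]]=a;o[:b.shape[0],a.shape[1]:]=b
cv2.imwrite("pics/w4.png",o)
E
```

```text
time_s: 7.55
eef_pos: [531.6, 42.7, 22.0]
eef_rot: [-0.072, 0.997, -0.0, -0.004]
force: [-6.2, -0.1, 7.2]
width: 40.2
finger_force: 10.0
[531.62083692  42.66307723  22.00968281] [-6.17451215 -0.07462152  7.15500202]
```

View pics/w4.png

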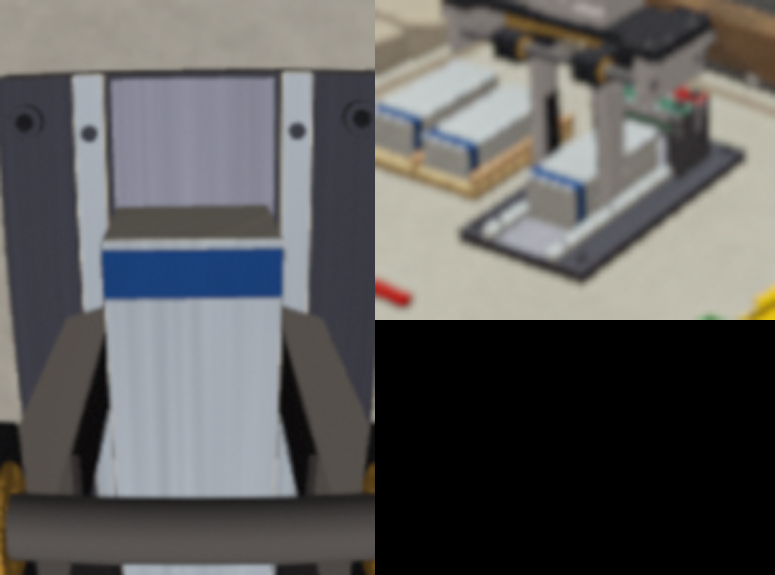

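```bash
python3 - <<'E'
from h import *
c=np.load("w4.npz");f=lambda u,v:(180+u/2.5-.3,100+v/2.5-.3)
u=np.array([.99,.143]);
near=wray(c,[f(190,72)],12)[0];rb=wray(c,[f(190,207)],12)[0]
print("rear gauge x",(rb-near)[:2]@u-105)
for h in (26,30,34):
    t=wray(c,[f(190,239)],12+h)[0]; L,Rr=wray(c,[f(104,242),f(282,242)],12+h)
    print(h,"top-bottom",(t-rb)[:2]@u,"width",np.linalg.norm(L-Rr))
E
```

```text
rear gauge x -69.80291642801868
26 top-bottom 1.5990748225372098 width 40.90198277288013
30 top-bottom 0.5089720877903849 width 39.90329204642133
34 top-bottom -0.5811306469564398 width 38.90460131996251
```

```bash
python3 -m creep '[{"jaw":-0.05,"tx":0,"ty":0,"tz":0,"roll":0},{"jaw":-0.05,"tx":0,"ty":0,"tz":0,"roll":0},{"jaw":-0.05,"tx":0,"ty":0,"tz":0,"roll":0}]'
python3 -m creep '[{"jaw":-1,"tx":0,"ty":0,"tz":0,"roll":0},{"jaw":-1,"tx":0,"ty":0,"tz":0,"roll":0},{"jaw":-1,"tx":0,"ty":0,"tz":0,"roll":0},{"jaw":-1,"tx":0,"ty":0,"tz":0,"roll":0}]' 12
```

```text
time_s: 8.02
eef_pos: [536.2, 43.3, 22.4]
eef_rot: [-0.072, 0.997, 0.0, 0.0]
force: [1.0, -0.0, -0.2]
width: 44.9
finger_force: 0.0
time_s: 8.52
eef_pos: [535.8, 43.3, 22.4]
eef_rot: [-0.072, 0.997, 0.0, 0.0]
force: [0.4, -0.3, -2.1]
width: 39.6
finger_force: 12.0
```

```bash
python3 -m creep '[{"jaw":-1,"tx":-0.04,"ty":0,"tz":0,"roll":0},{"jaw":-1,"tx":-0.04,"ty":0,"tz":0,"roll":0},{"jaw":-1,"tx":0,"ty":0,"tz":0,"roll":0}]'
python3 - <<'E'
from workcell import state, capture
from h import *
s=state();print(s["eef_pos"],s["force"])
c=capture("wrist");np.savez("w5.npz",pos=s["eef_pos"],rot=s["eef_rot"],**c)
cv2.imwrite("pics/w5.png",cv2.resize(c["image"][100:330,180:330,::-1],None,fx=2.5,fy=2.5,interpolation=cv2.INTER_CUBIC))
E
```

```text
time_s: 8.9
eef_pos: [536.3, 43.4, 22.3]
eef_rot: [-0.072, 0.997, -0.0, -0.003]
force: [-6.1, -0.3, 6.0]
width: 40.1
finger_force: 12.0
[536.32718546  43.38418701  22.28145257] [-6.06115816 -0.33982966  6.03424045]
```

View pics/w5.png

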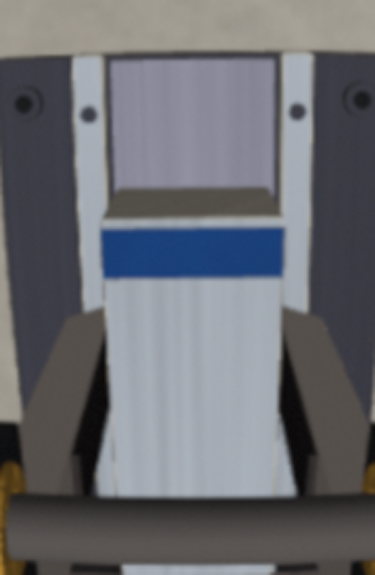

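```bash
python3 -m creep '[{"jaw":-1,"tx":0.05,"ty":0,"tz":0,"roll":0},{"jaw":-1,"tx":0,"ty":0,"tz":0,"roll":0},{"jaw":-1,"tx":0.2,"ty":0,"tz":0,"roll":0},{"jaw":-1,"tx":0.2,"ty":0,"tz":0,"roll":0},{"jaw":-1,"tx":0.2,"ty":0,"tz":0,"roll":0},{"jaw":-1,"tx":0.2,"ty":0,"tz":0,"roll":0},{"jaw":-1,"tx":0,"ty":0,"tz":0,"roll":0},{"jaw":-1,"tx":0,"ty":0,"tz":0,"roll":0}]' 40
```

```text
time_s: 9.95
eef_pos: [497.8, 37.8, 22.4]
eef_rot: [-0.072, 0.997, 0.0, 0.0]
force: [0.4, 1.2, -1.9]
width: 39.7
finger_force: 40.0
```

```bash
python3 -m creep '[{"jaw":-1,"tx":0,"ty":0,"tz":-0.1,"roll":0},{"jaw":-1,"tx":0,"ty":0,"tz":-0.3,"roll":0},{"jaw":-1,"tx":0,"ty":0,"tz":-0.5,"roll":0},{"jaw":-1,"tx":0,"ty":0,"tz":-0.5,"roll":0},{"jaw":-1,"tx":0,"ty":0,"tz":-0.4,"roll":0},{"jaw":-1,"tx":0,"ty":0,"tz":0,"roll":0}]' 40
```

```text
time_s: 10.7
eef_pos: [499.2, 38.0, 114.5]
eef_rot: [-0.072, 0.997, 0.0, 0.002]
force: [0.4, -0.8, -2.4]
width: 39.8
finger_force: 40.0
```

```bash
python3 -m creep '[{"jaw":-1,"tx":0,"ty":-0.4,"tz":0,"roll":0},{"jaw":-1,"tx":0,"ty":-0.6,"tz":0,"roll":0},{"jaw":-1,"tx":0,"ty":-0.6,"tz":0,"roll":0},{"jaw":-1,"tx":0,"ty":-0.6,"tz":0,"roll":0},{"jaw":-1,"tx":0,"ty":-0.6,"tz":0,"roll":0},{"jaw":-1,"tx":0,"ty":-0.6,"tz":0,"roll":0},{"jaw":-1,"tx":0,"ty":-0.6,"tz":0,"roll":0},{"jaw":-1,"tx":-0.05,"ty":-0.5,"tz":0,"roll":0}]'
```

```text
time_s: 11.7
eef_pos: [531.5, -185.8, 111.6]
eef_rot: [-0.071, 0.997, 0.0, -0.001]
force: [-0.0, 0.7, -3.5]
width: 39.6
finger_force: 40.0
```

```bash
python3 -m creep '[{"jaw":-1,"tx":0,"ty":0,"tz":0,"roll":0.7},{"jaw":-1,"tx":0,"ty":0,"tz":0,"roll":0.9},{"jaw":-1,"tx":0,"ty":0,"tz":0,"roll":0.9},{"jaw":-1,"tx":0,"ty":0,"tz":0,"roll":0.9},{"jaw":-1,"tx":0,"ty":0,"tz":0,"roll":0.9},{"jaw":-1,"tx":0,"ty":0,"tz":0,"roll":0.9},{"jaw":-1,"tx":0,"ty":0,"tz":0,"roll":0.9},{"jaw":-1,"tx":0,"ty":0,"tz":0,"roll":0.9},{"jaw":-1,"tx":0,"ty":0,"tz":0,"roll":0.9},{"jaw":-1,"tx":0,"ty":0,"tz":0,"roll":0.9}]'
python3 -m creep '[{"jaw":-1,"tx":0,"ty":0,"tz":0,"roll":0.9},{"jaw":-1,"tx":0,"ty":0,"tz":0,"roll":0.9},{"jaw":-1,"tx":0,"ty":0,"tz":0,"roll":0.9},{"jaw":-1,"tx":0,"ty":0,"tz":0,"roll":0.9},{"jaw":-1,"tx":0,"ty":0,"tz":0,"roll":0.9},{"jaw":-1,"tx":0,"ty":0,"tz":0,"roll":0.9},{"jaw":-1,"tx":0,"ty":0,"tz":0,"roll":0.25},{"jaw":-1,"tx":0,"ty":0,"tz":0,"roll":0},{"jaw":-1,"tx":0,"ty":0,"tz":0,"roll":0},{"jaw":-1,"tx":0,"ty":0,"tz":0,"roll":0}]'
python3 - <<'E'
from workcell import state, capture
from h import *
s=state();print(s["eef_pos"],s["eef_rot"],s["force"])
c=capture("wrist");t=capture("top");np.savez("w6.npz",pos=s["eef_pos"],rot=s["eef_rot"],**c)
cv2.imwrite("pics/w6.png",c["image"][:,:,::-1])
E
```

```text
time_s: 12.95
eef_pos: [531.6, -184.2, 111.6]
eef_rot: [0.442, 0.897, -0.0, -0.001]
force: [0.7, -0.6, -1.5]
width: 39.6
finger_force: 40.0
time_s: 14.2
eef_pos: [532.3, -184.6, 112.5]
eef_rot: [0.714, 0.7, 0.0, -0.0]
force: [-0.4, 0.0, -2.5]
width: 39.8
finger_force: 40.0
[ 532.2896634  -184.59964518  112.4578675 ] [ 7.13877734e-01  7.00270361e-01  5.58590485e-05 -2.29176027e-05] [-0.42847659  0.003669   -2.49529484]
```

View pics/w6.png

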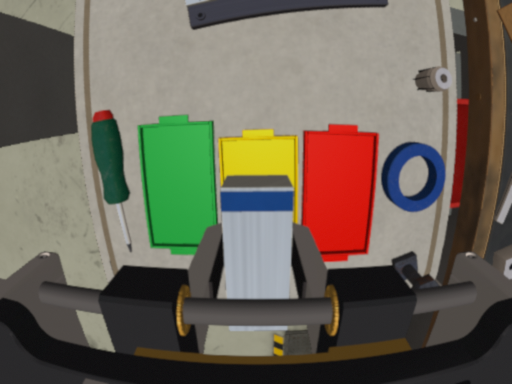

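```bash
python3 - <<'E'
from h import *
c=np.load("w6.npz")
print(wray(c,[(220,138),(298,136),(220,170),(298,170)],12).round(1).tolist())
print("blank rear bottom",wray(c,[(222,178),(291,177)],102).round(1).tolist())
E
```

```text
[[497.4, -128.9, 12.0], [570.9, -128.5, 12.0], [496.0, -159.8, 12.0], [571.1, -161.2, 12.0]]
blank rear bottom [[509.0, -148.1, 102.0], [554.3, -148.4, 102.0]]
```

```bash
python3 -m creep '[{"jaw":-1,"tx":0,"ty":0.03,"tz":0.4,"roll":0},{"jaw":-1,"tx":0,"ty":0,"tz":0.5,"roll":0},{"jaw":-1,"tx":0,"ty":0,"tz":0.5,"roll":0},{"jaw":-1,"tx":0,"ty":0,"tz":0.3,"roll":0},{"jaw":-1,"tx":0,"ty":0,"tz":0,"roll":0},{"jaw":-1,"tx":0,"ty":0,"tz":0,"roll":0},{"jaw":-1,"tx":0,"ty":0,"tz":0,"roll":0}]'
```

```text
time_s: 15.18
eef_pos: [534.5, -184.9, 28.4]
eef_rot: [0.714, 0.7, 0.0, 0.001]
force: [0.1, -0.6, -2.2]
width: 39.6
finger_force: 40.0
```

15 mm left; go down in small steps.

```bash
python3 -m creep '[{"jaw":-1,"tx":0,"ty":0,"tz":0.1,"roll":0},{"jaw":-1,"tx":0,"ty":0,"tz":0.1,"roll":0},{"jaw":-1,"tx":0,"ty":0,"tz":0.05,"roll":0},{"jaw":-1,"tx":0,"ty":0,"tz":0.03,"roll":0},{"jaw":-1,"tx":0,"ty":0,"tz":0,"roll":0},{"jaw":-1,"tx":0,"ty":0,"tz":0,"roll":0}]'
```

```text
time_s: 15.92
eef_pos: [533.9, -184.6, 13.5]
eef_rot: [0.714, 0.7, 0.0, 0.0]
force: [-0.3, -0.3, -2.2]
width: 39.6
finger_force: 40.0
```

```bash
python3 -m creep '[{"jaw":-1,"tx":0,"ty":0,"tz":0.02,"roll":0},{"jaw":-1,"tx":0,"ty":0,"tz":0,"roll":0}]'
```

```text
time_s: 16.18
eef_pos: [533.9, -184.7, 13.3]
eef_rot: [0.714, 0.7, 0.0, 0.0]
force: [-1.0, 1.5, 5.1]
width: 39.8
finger_force: 40.0
```

```bash
python3 -m creep '[{"jaw":-0.06,"tx":0,"ty":0,"tz":0,"roll":0},{"jaw":-0.06,"tx":0,"ty":0,"tz":0,"roll":0},{"jaw":-0.06,"tx":0,"ty":0,"tz":0,"roll":0},{"jaw":-0.06,"tx":0,"ty":0,"tz":-0.1,"roll":0},{"jaw":-0.06,"tx":0,"ty":0,"tz":-0.2,"roll":0},{"jaw":0.2,"tx":0,"ty":0,"tz":-0.5,"roll":0},{"jaw":0.2,"tx":0,"ty":0,"tz":-1,"roll":0},{"jaw":0.2,"tx":0,"ty":0,"tz":-0.8,"roll":0},{"jaw":0.2,"tx":0,"ty":0,"tz":0,"roll":0}]'
python3 - <<'E'
from workcell import capture
import cv2
c=capture("wrist");cv2.imwrite("pics/w7.png",c["image"][:,:,::-1])
E
```

```text
time_s: 17.3
eef_pos: [536.1, -185.6, 146.2]
eef_rot: [0.714, 0.7, 0.002, 0.003]
force: [0.0, 0.1, 0.1]
width: 55.9
finger_force: 0.0
```

View pics/w7.png

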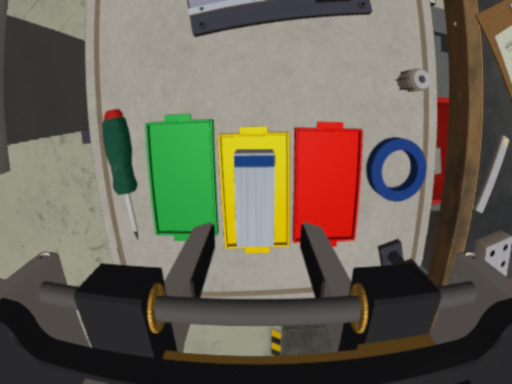

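The picture shows the blank lying flat in the yellow pan (columns 234–274, rows 150–246), well inside its walls, and the gripper is clear.

```bash
python3 -c "from workcell import hand_in;print(hand_in())"
```

```text
the job is handed in; nothing more can be done
None
```

The blank stopped at the GO step (too tall), so I drew it back out, laid it flat in the yellow pan, let go and handed the job in; no verdict came back.

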